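# Hold the palette lid at its balance point for refitting its stay

## Task

One make-up case has its loose lid-stay arm (a flat steel strut with an eye at each end) lying in its side tray; the other case's tray holds a brush. Swing the lid of the case with the stay arm from where it rests, shut or thrown back, up to its balance point, straight upright, without letting it fall over to the other side, and finish while still holding it there with the gripper, still and upright, so that the stay can be fitted. Leave the other lid and all loose things where they are.

Things in the scene. Friction and masses are not known exactly. Their poses are not given: they have to be found in the camera images.
- case_a_hinge (a point): middle of the hinge line of case A, a black make-up palette case fixed to the counter (box 100 x 150 mm, 60 mm high). The point is 66 mm above the counter, at the far edge of the box. Axes: x level, from the case's front (robot side) to its hinge side; y along the hinge; z up. The two cases are identical, stand in either order, turned up to 0.2 rad.
- lid_a_bar (a point): centre of the handle bar of case A's lid: round steel bar, 10 mm diameter, 80 mm long, parallel to the hinge, on two side arms, 45 mm beyond the lid's free edge, in the lid's plane, 145 mm from the hinge line. Lid: black plate 96 x 150 x 8 mm, mirror inside, about 0.25 kg (varies). Shut, the bar is 66 mm above the counter in front of the case; fingers fit on both sides of it. y along the bar.
- lid_a (a joint): lid angle of case A, rad: 0 shut (level, bar towards the robot), 1.57 straight upright = balance point, 2.35 open stop (leaning back, away from the robot, 45 degrees past upright). It starts shut. The hinge is nearly free: released on either side of the balance point, the lid falls to that side.
- case_a_tray (a point): centre of the floor (4 mm up) of the shallow open grey tray, 130 x 65 mm, 20 mm high, joined to case A on its left (+y) side; holds either the stay arm or the brush
- case_b_hinge (a point): middle of the hinge line of case B, a black make-up palette case fixed to the counter (box 100 x 150 mm, 60 mm high). The point is 66 mm above the counter, at the far edge of the box. Axes: x level, from the case's front (robot side) to its hinge side; y along the hinge; z up. The two cases are identical, stand in either order, turned up to 0.2 rad.
- lid_b_bar (a point): centre of the handle bar of case B's lid: round steel bar, 10 mm diameter, 80 mm long, parallel to the hinge, on two side arms, 45 mm beyond the lid's free edge, in the lid's plane, 145 mm from the hinge line. Lid: black plate 96 x 150 x 8 mm, mirror inside, about 0.25 kg (varies). Shut, the bar is 66 mm above the counter in front of the case; fingers fit on both sides of it. y along the bar.
- lid_b (a joint): lid angle of case B, rad: 0 shut (level, bar towards the robot), 1.57 straight upright = balance point, 2.35 open stop (leaning back, away from the robot, 45 degrees past upright). It starts thrown back against its open stop. The hinge is nearly free: released on either side of the balance point, the lid falls to that side.
- case_b_tray (a point): centre of the floor (4 mm up) of the shallow open grey tray, 130 x 65 mm, 20 mm high, joined to case B on its left (+y) side; holds either the stay arm or the brush
- stay_center (a point): centre of the lid-stay arm: loose flat steel strut 96 x 16 x 4 mm with a round eye at each end, lying in the side tray of the case to be repaired
- brush_center (a point): centre of a loose short make-up brush, 95 mm long, dark wooden handle 10 mm thick and a grey head 20 mm wide, lying in the side tray of the other case
- jar_center (a point): centre of a loose white cream jar with black cap, 60 mm diameter, 50 mm high, standing beyond the cases (bystander)
- lipstick_center (a point): centre of a loose standing lipstick, 20 mm diameter, 70 mm high, to the right (-y) of the cases (bystander)
- brush_cup_center (a point): centre of a loose empty glass cup, 72 mm diameter, 90 mm high, standing to the left (+y) of the cases (bystander)

How it is judged:
By the outcome, as a careful person would: the job done as asked, in the order asked, and still so for the second after the job is handed in, while the arm keeps its last pose, push and grip.
It also fails if it takes over 38 s, if anything falls off the work surface, if the arm or the gripper's body presses on something with over 40 N, if the wrist force passes 120 N, or if a joint passes its speed limit or range.

## Robot

A 7-joint arm with a two-finger parallel gripper is mounted at the origin on the work surface. World frame = base frame: x ahead of the robot, y to its left, z up, the work surface at z = 0. Lengths are in m, angles in degrees, forces in N, time in s.
With the tool pointing down it reaches from about 0.35 to 0.9 m from the base axis. Payload 7.2 kg.
Tool frame: the origin (TCP) lies midway between the tips of the shut fingers; the grasp point (between the pads) lies 19 mm behind it (manip.grip_depth is the z of the grasp point in the tool frame, in m); z points along the fingers, y is the line along which they close (so a half turn about z gives the same grasp; the last joint's range is limited). The gripper opens to 88 mm and grips with 3 to 60 N. Pads are 20 mm wide; open, the fingers measure 115 mm over their backs; the gripper's body (75 mm by 178 mm) begins 61 mm behind the grasp point.
Start: joints at [-73.579, 23.554, -0.728, 91.456, 0.321, 64.991, -4.71], TCP at [0.217, 0.586, 0.223] pointing down, gripper open.
Joint ranges: [-169.25, 169.25], [-16.82, 113.86], [-84.01, 82.57], [7.8, 145.47], [-59.2, 239.2], [7.22, 106.19], [-163.78, 163.78]. Speed limits (degrees/s): [136.94, 136.94, 172.46, 172.46, 180, 180, 180].

## Interface

Orientations are given as a 3x3 rotation matrix whose columns are the frame's x, y, z axes.
In Python, from bench import manip, cams gives the robot as it stands. The module is installed in compiled form; this text tells all that it offers.
- The arm moves only by the tool send_rows, never from a script. Its argument "series" is a list of rows, each a list of 5 numbers: the opening in per cent of the stroke, from 0 (shut) to 100 (fully open), then the shift along the tool's x, y, z in m, then the turn about the tool's z in degrees. In form: [[jaw, x, y, z, turn], ...]. A call has 1 to 20 rows; each row is the pose to reach, as a shift and turn from the pose commanded when the call began, along the tool's axes at that moment; what a row does not reach only later rows make up. A row lasts 1/8 s, in which the tool goes at most 62.5 mm and 10.7 degrees, less where a joint would pass 70% of its speed; a pose out of reach is approached as far as the arm can. A call with a gripper value outside its range is refused whole. The fingers move at their own pace and stop on an object; the grip force is fixed at half the most. Time passes only in rows, so rows that repeat a pose let the fingers close. It gives the time, the measured TCP pose, the force, the opening and the grip force at its end, in the units of the state.
- manip.sense(): the state, without advancing time (a new reading comes with each control period).
- cams.get_image(name): name is "scene" or "top" or "wrist"; returns a dict with "pixels" (480x640x3 uint8, red, green, blue), "z_map" (480x640 float32, m along the optical axis (not along the pixel's ray), 0 where there is no reading), "fovy" (degrees; the focal length in pixels is half the picture's height over the tangent of half this angle, whatever the lens; pixels are square), "cx", "cy" (the principal point, pixels), "R" (3x3) and "t" (3): a world point X has camera coordinates R X + t. Camera axes: x right, y down, z forward; pixel columns grow to the right and rows downward; lengths in m; the calibration is good to about 2 mm. A picture is of the moment at which its call begins.
- manip.sign_off(): hands the job in; it is judged then, once.
The state is a dict: "clock": time; "q": joint angles; "qd": joint speeds; "joint_torque": joint torques, N m; "tcp_pos": TCP position; "tcp_rot": TCP orientation; "wrist_force": force on the tool from outside, world axes, zero at the start; "moment": the same for the moment, N m; "finger_gap": finger opening in m; "finger_force": force on a finger pad.
Only numpy, scipy, OpenCV 4.12 (cv2) and the standard library are available. Lean on these libraries where they do the work, as an engineer would, in place of code of your own. Each camera call takes 0.05 s, during which the arm holds its last target. There are 200 camera calls.

## Working session

There is one attempt and no reset: what is moved stays moved. The work goes in short steps, Python scripts to look and compute and a tool call to move; the robot and the scene stay as the last step left them, time stands still between calls to the robot, and variables do not carry over. Pictures are saved under pics/ and viewed, at most 10 in all, crops included, and the job is handed in when it is done.

Besides the shell and the picture viewer there is one more tool, called as a command line: name --pt "numbers of a row" for each row, then --argument value for the rest. send_rows: Moves the arm, as the interface text tells. Its arguments: {"type":"object","properties":{"series":{"type":"array"}},"required":["series"]}

```bash
mkdir -p pics; python3 - <<'E'
from bench import manip,cams
import cv2,numpy as np
s=manip.sense();print(s['tcp_pos'],s['tcp_rot'],s['clock'],s['finger_gap'],manip.grip_depth)
for n in("top","scene"):
    d=cams.get_image(n);cv2.imwrite(f"pics/{n}0.png",d["pixels"][:,:,::-1]);np.savez(f"{n}0.npz",**d)
    print(n,d["fovy"],d["cx"],d["cy"],d["R"],d["t"])
E
```

```text
[0.21696017 0.5855881  0.22179681] [[-9.37744251e-01  3.47326249e-01 -4.43885700e-04]
 [ 3.47326510e-01  9.37742958e-01 -1.56185854e-03]
 [-1.26223780e-04 -1.61879714e-03 -9.99998682e-01]] 0.0 0.08758497889401272 -0.0187
top 56.35272373231072 324.2493948115595 236.29350622783076 [[-0.05919316 -0.9982324  -0.00531464]
 [-0.97610598  0.05899455 -0.20913338]
 [ 0.20907725 -0.00719162 -0.97787268]] [0.06851859 0.60865478 0.87887171]
scene 50.714774693283374 314.9278951813813 228.66097466709618 [[ 0.34370939  0.93906668 -0.00419777]
 [ 0.71635972 -0.26508114 -0.64541517]
 [-0.60720063  0.21882814 -0.76382042]] [-0.24041439 -0.37708552  1.70064133]
```

View pics/top0.png

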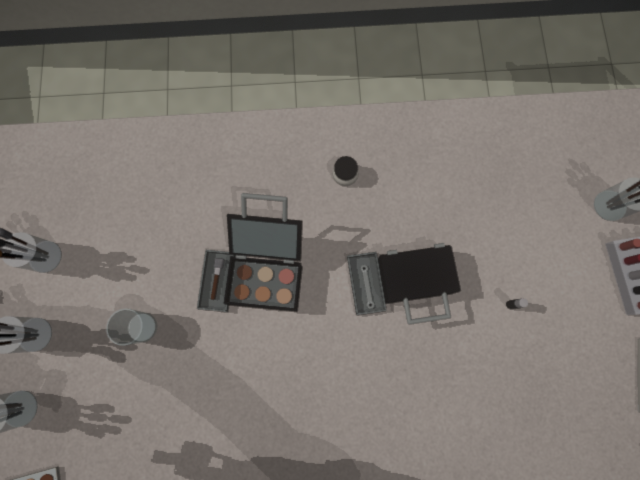

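View pics/scene0.png

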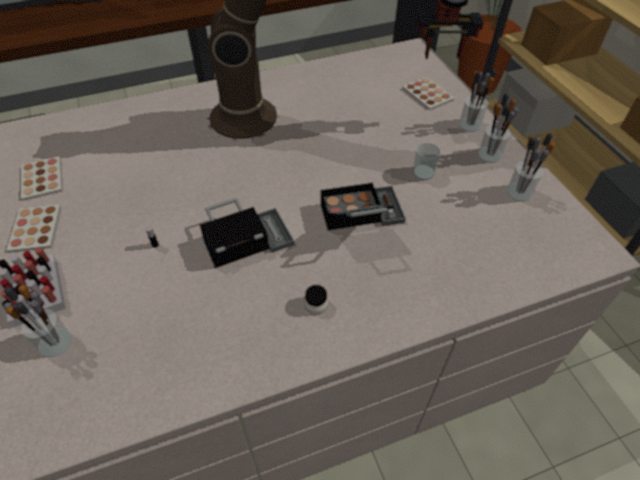

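Top view: the right-hand case (lid shut, bar near (428,312)) has the strut with eyes in its tray at (366,285). The left case (lid thrown back) has the brush at (215,280). So the target is the shut case, A.

```bash
cat > h.py <<'E'
import numpy as np,cv2
def cloud(d):
    f=240/np.tan(np.radians(float(d["fovy"]))/2)
    v,u=np.mgrid[:480,:640]; z=d["z_map"]
    c=np.stack([(u-d["cx"])/f*z,(v-d["cy"])/f*z,z],-1)
    return (c-d["t"])@d["R"]
def ray(d,u,v,h):
    f=240/np.tan(np.radians(float(d["fovy"]))/2)
    r=np.array([(u-d["cx"])/f,(v-d["cy"])/f,1])@d["R"]; o=-d["R"].T@d["t"]
    return o+r*(h-o[2])/r[2]
E
python3 - <<'E'
from h import *
d=dict(np.load("top0.npz"));P=cloud(d);z=P[...,2]
px=d["pixels"]
m=np.zeros((480,640),bool);m[235:335,375:470]=1
print("counter",np.median(z[330:400,480:560]))
g=px.max(2)
lid=m&(g<40)&(z>.05)&(z<.09)
bar=m&(z>.04)&(z<.09)&~lid&(np.mgrid[:480,:640][0]>300)
for n,k in(("lid",lid),("bar",bar)):
    q=P[k];print(n,k.sum(),q.mean(0),np.median(q[:,2]),cv2.minAreaRect((q[:,:2]*1000).astype(np.float32)))
for u,v in((407,321),(450,317),(380,254),(450,247),(384,302),(459,296)):print(u,v,ray(d,u,v,.068),px[v,u],P[v,u])
cv2.imwrite("pics/crop1.png",cv2.resize(px[230:340,340:480,::-1],None,fx=5,fy=5,interpolation=cv2.INTER_CUBIC))
E
```

```text
counter -4.773029793714623e-05
lid 3335 [ 0.52035165 -0.15732522  0.0693541 ] 0.06959530522995494 ((521.931884765625, -159.09304809570312), (98.38501739501953, 147.52174377441406), 4.629481315612793)
bar 386 [ 0.43754609 -0.16344594  0.06934203] 0.06976802705253682 ((442.4054870605469, -150.37953186035156), (124.76244354248047, 47.16022491455078), 85.52922821044922)
407 321 [ 0.42669147 -0.1240017   0.068     ] [115 114 110] [ 0.42668478 -0.12391294  0.06850105]
450 317 [ 0.42944914 -0.211271    0.068     ] [108 104 100] [ 0.42942082 -0.21079994  0.06973119]
380 254 [ 0.56635622 -0.08140355  0.068     ] [88 82 78] [ 0.57806456 -0.09066707 -0.00282283]
450 247 [ 0.57233649 -0.22817775  0.068     ] [42 39 39] [ 0.57208456 -0.22775182  0.06946622]
384 302 [ 0.46726496 -0.08108932  0.068     ] [75 76 74] [ 0.47002809 -0.08735802  0.01994804]
459 296 [ 0.47025107 -0.23449581  0.068     ] [107 100  95] [ 4.74402831e-01 -2.54817972e-01 -3.39656764e-04]
```

View pics/crop1.png

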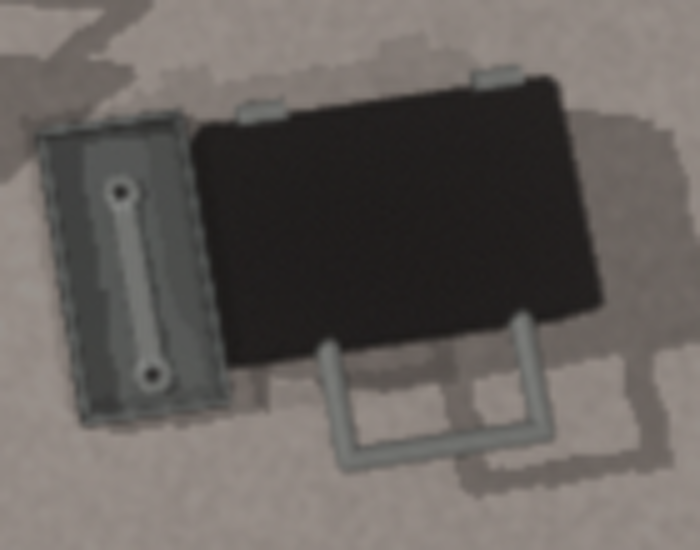

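The crop confirms the strut with its two eyes beside the shut lid. The bar centre is about (0.4285, -0.167, 0.066) and the case yaw about 4.6°. I'll hover above the bar now.

send_rows --pt "45 -0.036 -0.031 0 4" --pt "45 -0.072 -0.063 0 8" --pt "45 -0.108 -0.094 0 12" --pt "45 -0.144 -0.126 0 16" --pt "45 -0.18 -0.157 0 20" --pt "45 -0.216 -0.189 0 24" --pt "45 -0.252 -0.22 0 28" --pt "45 -0.288 -0.252 0 32" --pt "45 -0.31 -0.3 0 36" --pt "45 -0.331 -0.347 0 40" --pt "45 -0.353 -0.395 0 44" --pt "45 -0.374 -0.442 0 48" --pt "45 -0.395 -0.49 0 52" --pt "45 -0.417 -0.537 0 56" --pt "45 -0.438 -0.585 0.01 60" --pt "45 -0.46 -0.632 0.03 65" --pt "45 -0.46 -0.632 0.05 65" --pt "45 -0.46 -0.632 0.05 65" --pt "45 -0.46 -0.632 0.05 65"

```text
clock: 2.48
tcp_pos: [0.4292, -0.1659, 0.1731]
tcp_rot: [[-0.082, 0.997, 0.0], [0.997, 0.082, 0.0], [0.0, 0.0, -1.0]]
wrist_force: [-0.6, 0.8, 0.5]
finger_gap: 0.0394
finger_force: 0.0
```

```bash
python3 - <<'E'
from bench import manip,cams
from h import *
s=manip.sense();R=s['tcp_rot'];print(s['clock'],s['tcp_pos'],R,s['q'],s['finger_gap'])
d=cams.get_image("wrist");cv2.imwrite("pics/w1.png",d["pixels"][:,:,::-1]);np.savez("w1.npz",**d)
x=np.array([.9967,.0807,0]);b=np.array([.4285,-.167,.047])
print("tool delta",R.T@(b-s['tcp_pos']), "yaw y",np.degrees(np.arctan2(R[1,1],R[0,1])))
E
```

```text
2.475 [ 0.4291627  -0.16591796  0.1730721 ] [[-8.24798946e-02  9.96592721e-01  1.20675709e-04]
 [ 9.96592723e-01  8.24798810e-02  1.13202502e-04]
 [ 1.02863471e-04  1.29601464e-04 -9.99999986e-01]] [-18.71421961  11.82947893  39.25902886 118.83657434  -9.44421406
  52.32629434  30.47890084] 0.0394046918867491
tool delta [-0.00103666 -0.00076603  0.12607189] yaw y 4.7311237449678565
```

View pics/w1.png

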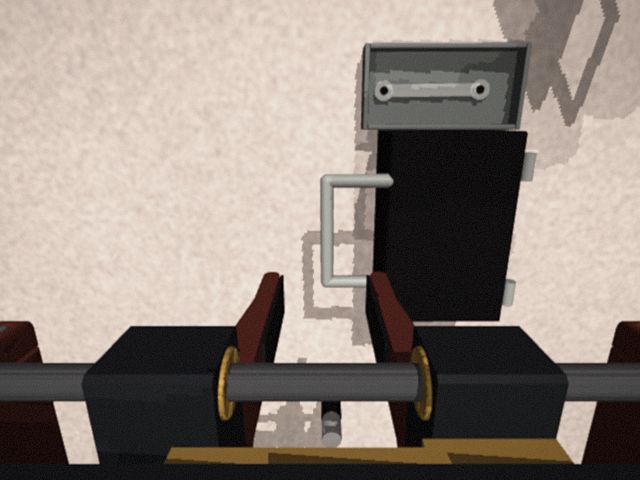

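The wrist view shows the bar at column ~326, rows 180–282, between the finger planes. The lipstick is at (331,425), clear to the right. I'll check the bar by ray casting.

```bash
python3 - <<'E'
from h import *
d=dict(np.load("w1.npz"));P=cloud(d)
for u,v in((326,182),(326,231),(326,280)):print(ray(d,u,v,.066))
print(P[228:234,326])
Z=P[...,2];m=np.zeros((480,640),bool);m[190:272,312:342]=1
k=m&(Z>.055)&(Z<.08);q=P[k];print(k.sum(),q.mean(0),np.polyfit(q[:,1],q[:,0],1))
E
```

```text
[ 0.42723512 -0.12883132  0.066     ]
[ 0.43036586 -0.16624574  0.066     ]
[ 0.43375615 -0.20676205  0.066     ]
[[ 0.43004541 -0.16261765  0.07043865]
 [ 0.43010254 -0.16331341  0.07072617]
 [ 0.43020652 -0.16449278  0.06933273]
 [ 0.43022988 -0.16484003  0.07083242]
 [ 0.43031652 -0.16584136  0.07008037]
 [ 0.43035587 -0.16635321  0.07099677]]
1084 [ 0.43049379 -0.16378898  0.07023264] [-0.08122885  0.4171894 ]
```

send_rows --pt "45 -0.002 0.001 0.03 0" --pt "45 -0.002 0.001 0.06 0" --pt "45 -0.002 0.001 0.09 0" --pt "45 -0.002 0.001 0.11 0" --pt "45 -0.002 0.001 0.126 0" --pt "45 -0.002 0.001 0.126 0" --pt "0 -0.002 0.001 0.126 0" --pt "0 -0.002 0.001 0.126 0" --pt "0 -0.002 0.001 0.126 0" --pt "0 -0.002 0.001 0.126 0" --pt "0 -0.002 0.001 0.126 0"

```text
clock: 3.9
tcp_pos: [0.4309, -0.1682, 0.047]
tcp_rot: [[-0.082, 0.997, 0.002], [0.997, 0.082, -0.0], [-0.0, 0.001, -1.0]]
wrist_force: [2.9, 0.9, 4.4]
finger_gap: 0.0092
finger_force: 30.0
```

send_rows --pt "0 0 0.0006 -0.0126 0" --pt "0 0 0.0022 -0.0252 0" --pt "0 0 0.0049 -0.0375 0" --pt "0 0 0.0087 -0.0496 0" --pt "0 0 0.0136 -0.0613 0" --pt "0 0 0.0194 -0.0725 0" --pt "0 0 0.0262 -0.0832 0" --pt "0 0 0.0339 -0.0932 0" --pt "0 0 0.0425 -0.1025 0" --pt "0 0 0.0425 -0.1025 0" --pt "0 0 0.0425 -0.1025 0"

```text
clock: 5.28
tcp_pos: [0.4716, -0.165, 0.1488]
tcp_rot: [[-0.081, 0.997, -0.001], [0.997, 0.081, 0.0], [0.0, -0.001, -1.0]]
wrist_force: [-0.5, -1.6, -2.0]
finger_gap: 0.0093
finger_force: 30.0
```

```bash
python3 - <<'E'
from bench import manip,cams
from h import *
s=manip.sense();R=s['tcp_rot'];print(s['tcp_pos'],s['wrist_force'],s['moment'],s['finger_gap'])
ds={n:cams.get_image(n) for n in("top","scene")}
cv2.imwrite("pics/mid.png",np.hstack([ds["top"]["pixels"][140:380,300:560],ds["scene"]["pixels"][120:360,130:390]])[:,:,::-1])
for n in ds:np.savez(n+"1.npz",**ds[n])
E
```

```text
[ 0.47156275 -0.16495898  0.14875893] [-0.54682108 -1.55567445 -2.02202853] [-0.28184526  0.22653756 -0.01821175] 0.009273784437911402
```

View pics/mid.png

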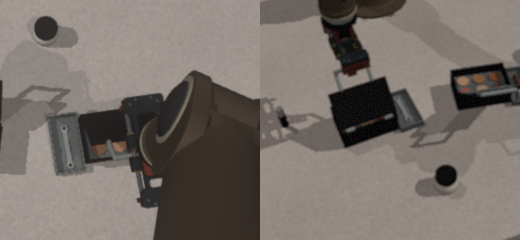

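The left half shows the lid half raised with the gripper on the bar. The right half shows the lid tilted and everything else undisturbed. Forces are small, so I continue along the arc.

send_rows --pt "0 0 0.0093 -0.0086 0" --pt "0 0 0.0194 -0.0162 0" --pt "0 0 0.03 -0.023 0" --pt "0 0 0.0413 -0.0289 0" --pt "0 0 0.0529 -0.0337 0" --pt "0 0 0.065 -0.0375 0" --pt "0 0 0.0773 -0.0403 0" --pt "0 0 0.085 -0.0414 0" --pt "0 0 0.0925 -0.0421 0" --pt "0 0 0.098 -0.0424 0" --pt "0 0 0.1025 -0.0425 0" --pt "0 0 0.1025 -0.0425 0" --pt "0 0 0.1025 -0.0425 0"

```text
clock: 7.0
tcp_pos: [0.5744, -0.1566, 0.1915]
tcp_rot: [[-0.081, 0.997, -0.0], [0.997, 0.081, -0.0], [0.0, -0.0, -1.0]]
wrist_force: [-0.3, -2.6, 2.0]
finger_gap: 0.0091
finger_force: 30.0
```

```bash
python3 - <<'E'
from bench import manip,cams
from h import *
s=manip.sense();R=s['tcp_rot'];p=s['tcp_pos'];print(p,s['wrist_force'],s['moment'],s['finger_gap'])
g=p+R[:,2]*manip.grip_depth;b=np.array([.4303,-.1675,.066]);X=np.array([.9967,.0811,0])
print("grasp pt",g,"case-x offset from hinge",(g-b)@X-.145,"h",g[2]-.066)
ds={n:cams.get_image(n) for n in("top","scene","wrist")}
Y=np.array([-.0811,.9967,0]);h=b+.145*X
for n,d in ds.items():
    np.savez(n+"2.npz",**d);P=cloud(d);q=P-h;a=np.stack([q@X,q@Y,q[...,2]],-1)
    k=(d["z_map"]>0)&(abs(a[...,1])<.073)&(abs(a[...,0])<.03)&(a[...,2]>.015)&(a[...,2]<.092)
    q=a[k];print(n,k.sum())
    if k.sum()>50:
        f=np.polyfit(q[:,2],q[:,0],1);print(f,"lean deg",np.degrees(np.arctan(f[0])),np.std(q[:,0]-np.polyval(f,q[:,2])))
cv2.imwrite("pics/end.png",np.hstack([cv2.resize(ds["scene"]["pixels"][120:360,130:450],(480,360)),cv2.resize(ds["wrist"]["pixels"],(320,240),interpolation=3).repeat(1,0)[np.arange(360)%240]])[:,:,::-1])
E
```

```text
[ 0.5743818  -0.1566072   0.19149113] [-0.27467468 -2.59843246  2.00015712] [-0.47649742  0.38072328  0.05344865] 0.00914378163079931
grasp pt [ 0.57438561 -0.15660694  0.21019113] case-x offset from hinge -0.000506449568223738 h 0.14419113082169882
top 267
[-0.00305285 -0.00696387] lean deg -0.17491467954361056 0.00038110332792166995
scene 1249
[-0.00384643  0.005109  ] lean deg -0.2203832950305436 0.0015940138824718023
wrist 13
```

View pics/end.png

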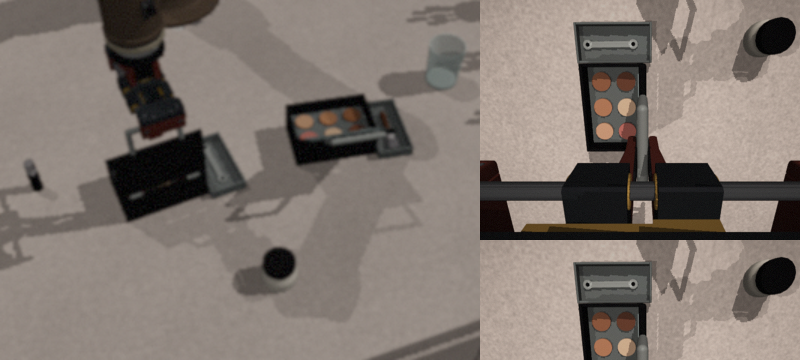

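The lid of case A stands upright, leaning about 0.2° by depth fit in two views. The bar is held with 30 N, and the other lid and loose things are undisturbed. I'll let it settle briefly and hand in.

send_rows --pt "0 0 0 0 0" --pt "0 0 0 0 0" --pt "0 0 0 0 0" --pt "0 0 0 0 0"

```text
clock: 7.65
tcp_pos: [0.5745, -0.1566, 0.1915]
tcp_rot: [[-0.081, 0.997, -0.0], [0.997, 0.081, -0.0], [-0.0, -0.0, -1.0]]
wrist_force: [-0.7, -3.5, -1.1]
finger_gap: 0.0095
finger_force: 30.0
```

```bash
python3 -c "
from bench import manip
s=manip.sense();print(s['tcp_pos'],abs(s['qd']).max(),s['finger_force']);print(manip.sign_off())"
```

```text
[ 0.57446822 -0.15656446  0.19148008] 0.1010302200734507 30.00251054763794
the job is handed in; nothing more can be done
None
```

Case A, the one with the stay arm, has its lid raised from shut to upright (within about 0.3°) and held still in the gripper; nothing else was moved, and the job was handed in at 7.65 s.

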